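# Heft two nail-coil cartons and hand over the full one

### The job

Two identical closed cartons of nail coils stand on the bench, one on a square plywood board and one on a round plywood board, and only one of them is full. Gripping the thin card lightly (well under 60 N) and keeping the cartons upright, heft the carton from the square board first, lifting it a good 8 cm, and set it gently back in the middle of its own board, then heft the carton from the round board in the same way, and judge by weight which is heavier. Finish while still holding the heavier carton, level and still, about 15 cm above the middle of the square rubber mat, with the lighter one standing in the middle of its own board and everything else on the bench left where it was.

Things in the scene. Friction and masses are not known exactly. Their poses are not given: they have to be found in the camera images.
- carton_s: Closed plain cardboard carton, a cube-like box 56 x 56 (sides) x 52 high, walls along its own x and y axes, paper tape over the top. A nail coil lies centred inside, unseen; either carton may hold the full coil. One carton weighs 0.5 to 0.65 kg in all, the other 0.18 to 0.3 kg. The thin card takes a light grip: up to 60 N on each side. Origin: centre of the underside; z up. This one starts on the square board.
- carton_r: Closed plain cardboard carton, a cube-like box 56 x 56 (sides) x 52 high, walls along its own x and y axes, paper tape over the top. A nail coil lies centred inside, unseen; either carton may hold the full coil. One carton weighs 0.5 to 0.65 kg in all, the other 0.18 to 0.3 kg. The thin card takes a light grip: up to 60 N on each side. Origin: centre of the underside; z up. This one starts on the round board.
- square_board_top (a point): Centre of the top face of the fixed square plywood board, 110 x 110 x 12 thick; axes along its edges, z up.
- round_board_top (a point): Centre of the top face of the fixed round plywood board, 124 in diameter, 12 thick; z up.
- square_board: The square board itself (fixed); origin at the centre of its underside.
- round_board: The round board itself (fixed); origin at the centre of its underside.
- mat: Fixed square black ribbed rubber mat, 150 x 150 x 3 thick, flat on the bench; origin at the centre of its underside, z up. Nothing stands on it.
- sanding_block: Bystander, loose, to be left alone: cork sanding block 60 x 45 x 30 high. Origin on its underside.
- tape_roll: Bystander, loose, to be left alone: roll of paper tape lying flat, 70 across, 24 high. Origin on its underside.
- glue: Bystander, loose, to be left alone: white glue jar, 70 across, 75 high. Origin on its underside.
- pencil_cup: Bystander, loose, to be left alone: metal cup, 74 across, 90 high. Origin on its underside.
- wrench: Bystander, loose, to be left alone: open-ended wrench lying flat, 170 long. Origin on its underside.
- offcut: Bystander, loose, to be left alone: softwood offcut 50 x 110 x 32 high. Origin on its underside.
Mind the look-alikes: they are no part of the job. Leave any grey or red look-alike of the square_board alone.

How it is judged (in metres and radians):
On the way, in this order (a step that is already met when the one before it is completed fails the run):
1. the carton from the square board is lifted clear (its underside more than 50 mm above the bench) in the fingers, while the other stands on the round board (height (world z) of carton_s above 0.05 m and contact force between the fingers and carton_s above 3 N and horizontal distance between carton_r and round_board_top below 0.03 m and height (world z) of carton_r between 0.006 and 0.02 m and angle between carton_r's own z axis and vertical below 0.1 rad and contact force between carton_r and round_board above 0.5 N and contact force between the fingers and carton_r below 0.1 N and linear speed of carton_r below 0.03 m/s), for 0.3 s.
2. the first carton stands on the square board again, let go, and the carton from the round board is lifted clear (underside more than 50 mm up) in the fingers (horizontal distance between carton_s and square_board_top below 0.03 m and height (world z) of carton_s between 0.006 and 0.02 m and angle between carton_s's own z axis and vertical below 0.1 rad and contact force between carton_s and square_board above 0.5 N and contact force between the fingers and carton_s below 0.1 N and linear speed of carton_s below 0.03 m/s and height (world z) of carton_r above 0.05 m and contact force between the fingers and carton_r above 3 N), for 0.3 s.
At the end, for the whole second after the job is handed in: Heavier carton held by the fingers, level (0.25 rad) and still, underside 80 to 280 mm above the bench, within 50 mm of over the mat's centre; the lighter one (under 3.9 N on its board) stands let go, upright, within 30 mm of the centre of its own board (((height (world z) of carton_s between 0.08 and 0.28 m and horizontal distance between carton_s and mat below 0.05 m and angle between carton_s's own z axis and vertical below 0.25 rad and contact force between the fingers and carton_s above 3 N and linear speed of carton_s below 0.05 m/s and horizontal distance between carton_r and round_board_top below 0.03 m and height (world z) of carton_r between 0.006 and 0.02 m and angle between carton_r's own z axis and vertical below 0.1 rad and contact force between carton_r and round_board between 0.5 and 3.9 N and contact force between the fingers and carton_r below 0.1 N and linear speed of carton_r below 0.03 m/s) or (height (world z) of carton_r between 0.08 and 0.28 m and horizontal distance between carton_r and mat below 0.05 m and angle between carton_r's own z axis and vertical below 0.25 rad and contact force between the fingers and carton_r above 3 N and linear speed of carton_r below 0.05 m/s and horizontal distance between carton_s and square_board_top below 0.03 m and height (world z) of carton_s between 0.006 and 0.02 m and angle between carton_s's own z axis and vertical below 0.1 rad and contact force between carton_s and square_board between 0.5 and 3.9 N and contact force between the fingers and carton_s below 0.1 N and linear speed of carton_s below 0.03 m/s))); the arm keeps its last pose, push and grip.
It fails at once if a carton is squeezed: more than 75 N on each side (150 N for both fingers together) (contact force between the fingers and carton_s above 150 N or contact force between the fingers and carton_r above 150 N).
It fails at once if a carton is banged or pressed on its board with more than 100 N (contact force between carton_s and square_board above 100 N or contact force between carton_r and round_board above 100 N).
It fails at once if a carton is let fall (moves faster than 0.5 m/s while not in the fingers) ((linear speed of carton_s above 0.5 m/s and contact force between the fingers and carton_s below 0.5 N) or (linear speed of carton_r above 0.5 m/s and contact force between the fingers and carton_r below 0.5 N)).
It fails at once if a carton is tipped by more than 0.5 rad (angle between any of carton_s, carton_r's own z axis and vertical above 0.5 rad).
It fails at once if a bystander is moved by more than 30 mm (distance of any of sanding_block, tape_roll, glue, pencil_cup, wrench, offcut from where it was at the start of the episode above 0.03 m).
It also fails if it takes over 72 s, if anything falls off the work surface, if the arm or the gripper's body presses on something with over 40 N, if the wrist force passes 120 N, or if a joint passes its speed limit or range.

### The arm

A 7-joint arm with a two-finger parallel gripper is mounted at the origin on the work surface. World frame = base frame: x ahead of the robot, y to its left, z up, the work surface at z = 0. Lengths are in mm, angles in rad, forces in N, time in s.
With the tool pointing down it reaches from about 400 to 925 mm from the base axis. Payload 5.6 kg.
Tool frame: the origin (TCP) lies at the very end of the fingers, on their centre line; the grasp point (between the pads) lies 19 mm behind it; z points along the fingers, y is the line along which they close (so a half turn about z gives the same grasp; the last joint's range is limited). The gripper opens to 85 mm and grips with 20 to 120 N. Pads are 22 mm wide; open, the fingers measure 114 mm over their backs; the gripper's body (76 mm by 85 mm) begins 54 mm behind the grasp point. The pads swing forward as they close: fully open they stand 13 mm farther back than shut.
Start: joints at [-1.353, 0.468, -0.012, 1.603, 0.006, 1.071, -0.056], TCP at [167.646, 628.015, 231.29] pointing down, gripper open.
Joint ranges: [-2.53, 2.53], [-0.31, 2.02], [-1.57, 1.55], [0.28, 2.44], [-1.29, 4.43], [0.15, 1.84], [-2.92, 2.92]. Speed limits (rad/s): [2.57, 2.57, 3.14, 3.14, 3.14, 3.14, 3.14].

### API

Orientations are given as a rotation vector (axis times angle).
In Python, from workcell import arm gives the robot as it stands.
- The arm moves only by the tool servo_tool, never from a script. Its argument "increments" is a list of rows, each a list of 5 numbers: the shift along the world's x, y, z in units of 30 mm (1.0 is 30 mm), then the turn about the world's z in units of 5 degrees (1.0 is 5 degrees), then the closure, from 0 (fully open) to 1 (shut). A call has 1 to 8 rows; each row is the pose to reach, as a shift and turn from the pose commanded when the call began; what a row does not reach only later rows make up. A row lasts 1/12 s, in which the tool goes at most 41.7 mm and 7.16 degrees, less where a joint would pass 70% of its speed; a pose out of reach is approached as far as the arm can. A call with a gripper value outside its range is refused whole. The fingers move at their own pace and stop on an object; "squeeze" is the grip in N (left out, the last holds). Time passes only in rows, so rows that repeat a pose let the fingers close. It gives the time, the measured TCP pose, the force, the opening and the grip force at its end, in the units of the state.
- arm.read_state(): the state, without advancing time (a new reading comes with each control period).
- arm.snapshot(name): name is "scene" or "side" or "wrist"; returns the picture (400x640x3 uint8, blue, green, red); there is no depth.
- arm.calibration(name): a dict with "vfov" (degrees; the focal length in pixels is half the picture's height over the tangent of half this angle, whatever the lens; pixels are square), "cx", "cy" (the principal point, pixels), "R" (3x3) and "t" (3): a world point X has camera coordinates R X + t. Camera axes: x right, y down, z forward; pixel columns grow to the right and rows downward; lengths in mm; the calibration is good to about 2 mm. A picture is of the moment at which its call begins: read the wrist's pose just before it. calibration takes no time and is no camera call; for the wrist camera it gives the pose at the moment of the call.
- arm.sign_off(): hands the job in; it is judged then, once.
The state is a dict: "clock": time; "qpos": joint angles; "dq": joint speeds; "tau": joint torques, N m; "ee_pos": TCP position; "ee_rot": TCP orientation; "force": force on the tool from outside, world axes, zero at the start; "torque": the same for the moment, N m; "finger_gap": opening from 0.0 (shut) to 1.0 (fully open); "finger_force": force on a finger pad.
Only numpy, scipy, OpenCV 4.12 (cv2) and the standard library are available. Lean on these libraries where they do the work, as an engineer would, in place of code of your own. Each camera call takes 0.05 s, during which the arm holds its last target. There are 200 camera calls.

## Working session

There is one attempt and no reset: what is moved stays moved. The work goes in short steps, Python scripts to look and compute and a tool call to move; the robot and the scene stay as the last step left them, time stands still between calls to the robot, and variables do not carry over. Pictures are saved under pics/ and viewed, at most 12 in all, crops included, and the job is handed in when it is done.

Besides the shell and the picture viewer there is one more tool, called by a JSON object that holds its "fn" and its "kwargs", one argument or row to a line. servo_tool: Moves the arm, as the interface text tells. Its arguments: {"type":"object","properties":{"increments":{"type":"array","items":{"type":"array","items":{"type":"number"}}},"squeeze":{"type":"number"}},"required":["increments"]}

```bash
mkdir -p pics; cat > h.py <<'E'
import numpy as np, cv2
from workcell import arm
def snap(n,f):
    c=arm.calibration(n); im=arm.snapshot(n); cv2.imwrite('pics/'+f,im); np.save('pics/'+f+'.npy',c,allow_pickle=True); return im,c
def px2w(c,u,v,z):
    f=200/np.tan(np.radians(c['vfov'])/2); R=np.array(c['R']);t=np.array(c['t'])
    d=R.T@np.array([(u-c['cx'])/f,(v-c['cy'])/f,1]); o=-R.T@t
    return (o+d*(z-o[2])/d[2]).round(1)
def w2px(c,X):
    f=200/np.tan(np.radians(c['vfov'])/2); p=np.array(c['R'])@X+np.array(c['t']); return (f*p[0]/p[2]+c['cx'],f*p[1]/p[2]+c['cy'])
def load(f): return np.load('pics/'+f+'.npy',allow_pickle=True).item()
E
python3 - <<'E'
from h import *
for n in("scene","side"):
    im,c=snap(n,n+'0.png'); print(n,c)
print(arm.read_state())
E
```

```text
scene {'vfov': 57.675758978035574, 'cx': 316.98619013453776, 'cy': 201.9800764500979, 'R': array([[-0.55665752,  0.83061279, -0.01465588],
       [ 0.52083794,  0.3352009 , -0.7850912 ],
       [-0.64719413, -0.44466027, -0.61920675]]), 't': array([ 381.97721427, -187.86576196, 1249.37196406])}
side {'vfov': 57.44891611646987, 'cx': 322.4736017989087, 'cy': 192.2350765411117, 'R': array([[-0.9223975 , -0.38622264,  0.00386281],
       [-0.30541335,  0.72320922, -0.61942805],
       [ 0.23644351, -0.57253864, -0.78504393]]), 't': array([455.74372399, 251.29366608, 896.01412891])}
{'clock': 0.1, 'qpos': array([-1.35301791,  0.46829235, -0.01162698,  1.60355019,  0.00597205,
        1.07136641, -0.05628483]), 'dq': array([-0.00035518, -0.00305522, -0.00128238, -0.00051739,  0.00247095,
       -0.00054675, -0.00236778]), 'tau': array([ 1.33464717e-03, -5.33522987e+01,  2.14770727e-02, -2.51969808e+01,
        1.14921585e-02,  4.35517053e-03, -2.46621249e-05]), 'ee_pos': array([167.50364281, 627.52695742, 230.42374557]), 'ee_rot': array([-4.08517314e-01, -3.11478961e+00,  2.47619312e-03]), 'force': array([ 0.15826922, -0.2770772 , -0.03534398]), 'torque': array([ 0.04209963,  0.02030683, -0.03476008]), 'finger_force': 0.0, 'finger_gap': 0.9995948222565675}
```

View pics/scene0.png

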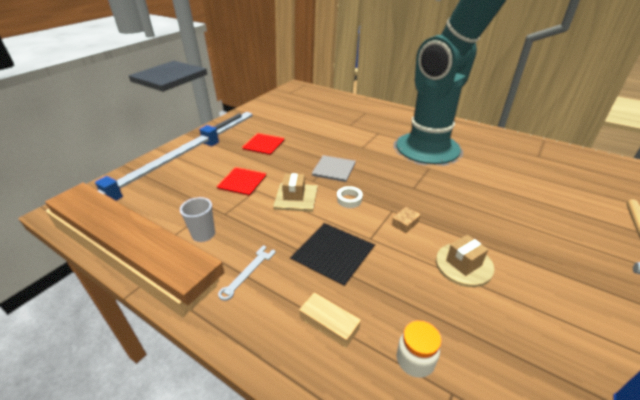

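View pics/side0.png

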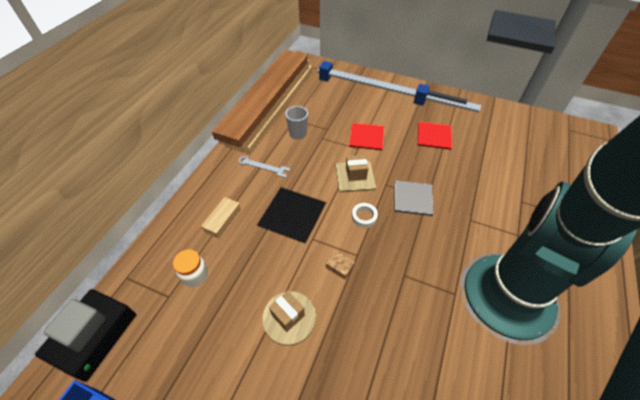

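Scene view: the plywood square board with a carton is at (296,196). Its look-alikes are red at (242,180) and (263,144) and grey at (334,167); all three are empty and the wrong colour. The round board with its carton is at (466,262) and the mat is at (333,252). The side view shows the same layout: square board (355,176), round board (289,317), mat (292,214).

```bash
python3 - <<'E'
from h import *
a=load('scene0.png');b=load('side0.png')
P={'sq':((296,196),(355,176),12),'rd':((466,264),(289,317),12),'mat':((333,252),(292,214),3),'tape':((349,197),(365,215),12),'sand':((406,219),(341,264),15),
'glue':((421,350),(190,267),40),'cup':((199,220),(297,122),45),'offcut':((330,316),(221,216),20),'wr1':((225,295),(242,160),3),'wr2':((268,250),(287,174),3)}
for k,(p,q,z) in P.items(): print(k,px2w(a,*p,z),px2w(b,*q,z))
s=arm.read_state()
print(w2px(a,s['ee_pos']),w2px(b,s['ee_pos']))
im=cv2.imread('pics/scene0.png');i2=cv2.imread('pics/side0.png')
g=lambda m,u,v:cv2.resize(m[v-45:v+45,u-60:u+60],(400,300),interpolation=2)
cv2.imwrite('pics/crop.png',np.vstack([np.hstack([g(im,296,190),g(im,466,258)]),np.hstack([g(i2,355,172),g(i2,289,314)])]))
E
```

```text
sq [ 480.7 -208.7   12. ] [ 472.6 -206.3   12. ]
rd [477.  263.2  12. ] [468.9 261.6  12. ]
mat [600.8 -11.3   3. ] [592.   -9.2   3. ]
tape [404.1 -81.   12. ] [398.1 -80.5  12. ]
sand [409.2  90.5  15. ] [405.6  89.3  15. ]
glue [746.2 257.2  40. ] [740.5 253.   40. ]
cup [ 723.5 -325.4   45. ] [ 723.8 -327.8   45. ]
offcut [763.4  82.5  20. ] [764.5  83.7  20. ]
wr1 [ 832. -137.    3.] [ 830.7 -136.8    3. ]
wr2 [ 680.2 -145.5    3. ] [ 671.8 -139.4    3. ]
(np.float64(724.3244080399463), np.float64(166.03348461641977)) (np.float64(377.62701676625437), np.float64(664.0349776081111))
```

View pics/crop.png

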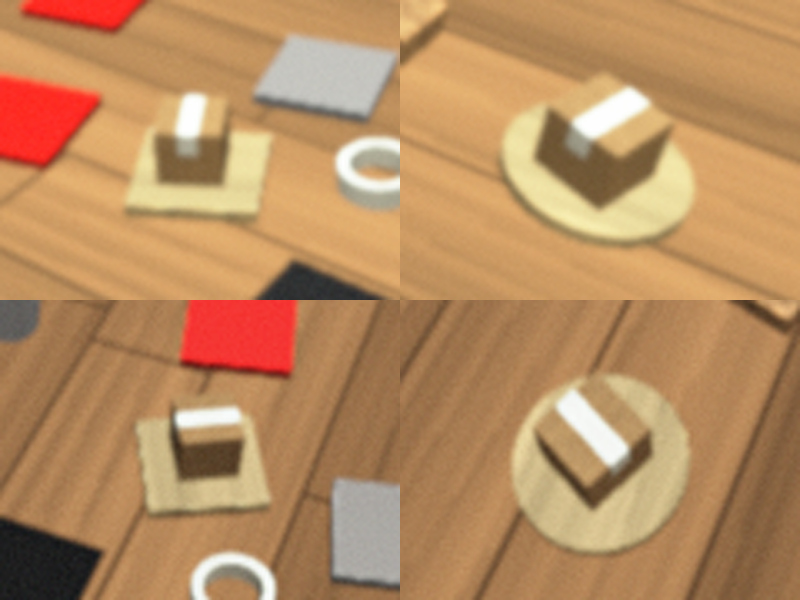

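```bash
python3 - <<'E'
from h import *
from scipy.spatial.transform import Rotation as Ro
a=load('scene0.png');b=load('side0.png')
def f(c,pts,o,off):
    Q=np.array([px2w(c,o[0]+(x-off[0])*.3,o[1]+(y-off[1])*.3,64) for x,y in pts]); m=Q.mean(0)
    e=[Q[(i+1)%4]-Q[i] for i in range(4)]
    print(m.round(),[round(np.degrees(np.arctan2(v[1],v[0]))%90) for v in e],[round(np.hypot(*v[:2])) for v in e])
f(a,[(163,93),(228,96),(225,137),(157,134)],(236,145),(0,0))
f(b,[(173,400),(238,402),(243,440),(178,443)],(295,127),(0,300))
f(a,[(545,107),(603,73),(672,126),(618,155)],(406,213),(400,0))
f(b,[(535,432),(592,378),(652,436),(592,488)],(229,269),(400,300))
R=Ro.from_rotvec(arm.read_state()['ee_rot']).as_matrix(); print(R.round(2), np.degrees(np.arctan2(R[1,1],R[0,1])))
c=arm.calibration('wrist'); print(c['R'],-np.array(c['R']).T@c['t'],c['vfov'])
E
```

```text
[ 477. -215.   64.] [28, 33, 28, 33] [55, 59, 55, 59]
[ 471. -212.   64.] [21, 24, 26, 25] [58, 46, 57, 52]
[480. 257.  64.] [67, 63, 64, 72] [57, 57, 49, 54]
[470. 262.  64.] [69, 69, 65, 70] [52, 58, 51, 54]
[[-0.97  0.26 -0.  ]
 [ 0.26  0.97 -0.  ]
 [-0.   -0.   -1.  ]] 75.05614331759627
[[ 0.25811695  0.96611174 -0.00193381]
 [ 0.91431442 -0.24363061  0.32353248]
 [ 0.31209739 -0.08527733 -0.94621509]] [ 86.29479784 648.40033933 373.00630736] 63.93239214541006
```

{"fn": "servo_tool", "kwargs": {
  "increments": [
    [1,-1,0,0,0],
    [2,-2,0,0,0],
    [3,-3,0,0,0],
    [4,-4,0,0,0],
    [5,-5,0,0,0],
    [6,-6,0,0,0],
    [7,-7,0,0,0],
    [8,-8,0,0,0]
  ]
}}

```text
clock: 0.77
ee_pos: [404.3, 390.5, 231.1]
ee_rot: [-0.408, -3.115, 0.0]
force: [0.4, 1.3, -0.1]
finger_gap: 1.008
finger_force: 0.0
```

{"fn": "servo_tool", "kwargs": {
  "increments": [
    [1,-1,0,-1,0],
    [1.7,-2.4,0,-1.4,0],
    [2.2,-3.6,0,-1.4,0],
    [2.2,-4.2,0,-1.4,0],
    [2.2,-4.2,0,-1.4,0],
    [2.2,-4.2,0,-1.4,0]
  ]
}}

```text
clock: 1.27
ee_pos: [469.6, 264.9, 231.2]
ee_rot: [-0.603, -3.083, 0.0]
force: [-1.4, 0.7, 1.3]
finger_gap: 0.997
finger_force: 0.0
```

```bash
python3 - <<'E'
from h import *
im,c=snap('wrist','w1.png'); print(arm.read_state()['ee_pos'])
E
```

```text
[469.04687782 266.67507857 231.2157788 ]
```

View pics/w1.png

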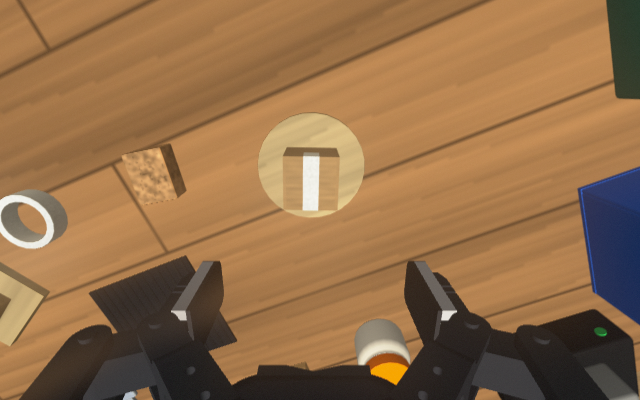

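The wrist view shows the round board centred at about (311,165), with the carton's top face at (284,157), (339,157), (338,210), (285,210). The carton is nearly aligned with the fingers.

```bash
python3 - <<'E'
from h import *
from scipy.spatial.transform import Rotation as Ro
c=load('w1.png')
print('board',px2w(c,311,165,12),[px2w(c,*p,12) for p in((258,165),(364,165),(311,112),(311,218))])
Q=np.array([px2w(c,*p,64) for p in((284,157),(339,157),(338,210),(285,210))]);print(Q,Q.mean(0))
for i in range(4):
    v=Q[(i+1)%4]-Q[i]; print(np.degrees(np.arctan2(v[1],v[0]))%90,np.hypot(*v[:2]))
R=Ro.from_rotvec(arm.read_state()['ee_rot']).as_matrix(); print(np.degrees(np.arctan2(R[1,1],R[0,1])))
print(px2w(c,190,262,3),px2w(c,90,292,3),arm.read_state()['ee_pos'])
E
```

```text
board [468.  261.1  12. ] [array([445. , 204.5,  12. ]), array([491. , 317.7,  12. ]), array([413.2, 283.5,  12. ]), array([529. , 236.1,  12. ])]
[[439.7 244.6  64. ]
 [459.9 294.5  64. ]
 [511.5 273.9  64. ]
 [490.9 223.1  64. ]] [475.5   259.025  64.   ]
67.96142410202081 53.83353973128648
68.23688982580016 55.560057595362544
67.92686459921329 54.81788029466298
67.22139940180648 55.530982343192875
68.0461110800016
[530.4  63.8   3. ] [519.8 -85.    3. ] [469.04687782 266.67507857 231.2157788 ]
```

{"fn": "servo_tool", "kwargs": {
  "increments": [
    [0,-1.2,0,-1,0],
    [0,-2.5,0,-2,0],
    [0,-3.8,0,-3,0],
    [0,-5,0,-4,0],
    [0,-6.2,0,-5,0],
    [0,-7.5,0,-6,0],
    [0,-8.8,0,-7,0],
    [0,-10,0,-8.2,0]
  ]
}}

```text
clock: 1.98
ee_pos: [469.5, -33.8, 231.5]
ee_rot: [1.642, 2.678, 0.001]
force: [1.0, 0.9, -0.4]
finger_gap: 0.997
finger_force: 0.0
```

{"fn": "servo_tool", "kwargs": {
  "increments": [
    [0,-1.2,0,0,0],
    [0,-2.5,0,0,0],
    [0,-3.8,0,0,0],
    [0,-5,0,0,0],
    [0,-5.8,0,0,0],
    [0,-5.8,0,0,0],
    [0,-5.8,0,0,0],
    [0,-5.8,0,0,0]
  ]
}}

```text
clock: 2.65
ee_pos: [470.1, -205.6, 230.9]
ee_rot: [-1.636, -2.681, -0.001]
force: [-0.2, 0.0, 0.3]
finger_gap: 1.001
finger_force: 0.0
```

```bash
python3 - <<'E'
from h import *
im,c=snap('wrist','w2.png'); s=arm.read_state();print(s['ee_pos'],s['ee_rot'],s['force'])
E
```

```text
[ 470.04862239 -205.33224774  230.95128845] [-1.63473029e+00 -2.68171911e+00 -8.57615028e-04] [ 0.01671568  0.65005232 -0.72864269]
```

View pics/w2.png

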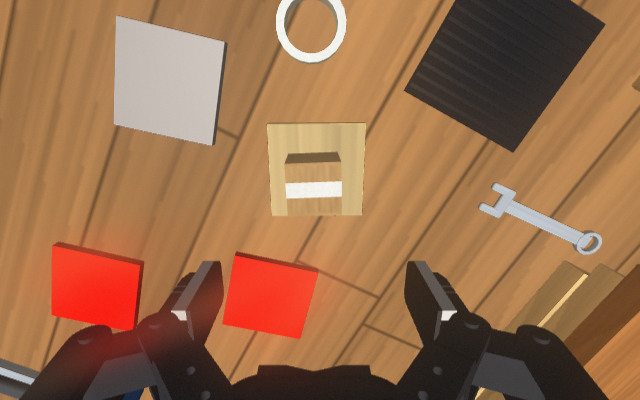

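The wrist view shows the square board with corners (267,123), (366,122), (362,214), (271,216). The carton's top face has corners (285,163), (341,163), (342,214), (287,215).

```bash
python3 - <<'E'
from h import *
from scipy.spatial.transform import Rotation as Ro
c=load('w2.png')
for P,z in((((267,123),(366,122),(362,214),(271,216)),12),(((285,163),(341,163),(342,214),(287,215)),64),(((513,152),(404,91),(404,91),(605,25)),3)):
  Q=np.array([px2w(c,*p,z) for p in P]);print(Q[:,:2].tolist(),Q.mean(0))
  for i in range(4):
    v=Q[(i+1)%4]-Q[i]; print(np.degrees(np.arctan2(v[1],v[0]))%90,np.hypot(*v[:2]))
R=Ro.from_rotvec(arm.read_state()['ee_rot']).as_matrix(); print(np.degrees(np.arctan2(R[1,1],R[0,1])))
E
```

```text
[[402.0, -188.1], [498.6, -137.1], [549.3, -233.7], [452.3, -286.6]] [ 475.55  -211.375   12.   ]
27.831827564818003 109.23625771693209
27.6924978516693 109.09651690131996
28.606320993658557 110.48714857394046
27.05157865389866 110.59990958404987
[[437.9, -207.0], [487.0, -181.8], [513.9, -228.7], [463.6, -255.8]] [ 475.6   -218.325   64.   ]
27.16863106399888 55.18921996187301
29.836890957834214 54.066810521797905
28.31433940243116 57.13580313603718
27.773055660582273 55.15369434589131
[[669.7, -88.5], [520.6, -89.4], [520.6, -89.4], [670.2, 60.2]] [595.275 -51.775   3.   ]
0.34584557537320393 149.10271627304448
0.0 0.0
45.0 211.56634893101506
89.80734511236943 148.7008406163193
27.26845320412497
```

{"fn": "servo_tool", "kwargs": {
  "increments": [
    [0.18,-0.37,-0.7,0.2,0],
    [0.18,-0.37,-1.7,0.2,0],
    [0.18,-0.37,-2.7,0.2,0],
    [0.18,-0.37,-3.5,0.2,0],
    [0.18,-0.37,-4,0.2,0],
    [0.18,-0.37,-4,0.2,0],
    [0.18,-0.37,-4,0.2,0]
  ]
}}

```text
clock: 3.28
ee_pos: [474.9, -217.2, 110.9]
ee_rot: [-1.613, -2.694, 0.0]
force: [-0.2, -0.7, 0.3]
finger_gap: 1.001
finger_force: 0.0
```

```bash
python3 - <<'E'
from h import *
im,c=snap('wrist','w3.png'); s=arm.read_state();print(s['ee_pos'],s['ee_rot'],s['force'])
E
```

```text
[ 475.58288    -217.80470338  111.88467222] [1.61379876e+00 2.69480074e+00 7.36343639e-04] [ 0.16619473 -0.49434237  0.98174776]
```

View pics/w3.png

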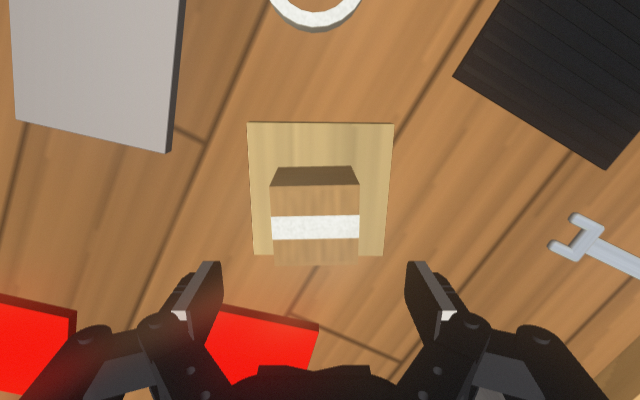

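The closer wrist view shows the carton's top face at (270,186), (359,186), (359,264), (273,264). The board's rear corners are at (247,122) and (394,123), and the front ones at (383,255) and (254,255).

```bash
python3 - <<'E'
from h import *
c=load('w3.png')
for P,z in((((247,122),(394,123),(383,255),(254,255)),12),(((270,186),(359,186),(359,264),(273,264)),64)):
  Q=np.array([px2w(c,*p,z) for p in P]);print(Q.mean(0))
  for i in range(4):
    v=Q[(i+1)%4]-Q[i]; print(np.degrees(np.arctan2(v[1],v[0]))%90,np.hypot(*v[:2]))
E
```

```text
[ 475.975 -211.875   12.   ]
27.817605856899508 108.43048464338797
27.921741300214727 109.55332035132483
28.20497317633658 109.38852773485895
27.42465571142577 110.2952854840133
[ 475.6   -218.475   64.   ]
28.244251070801027 54.94142335251242
30.820427801622067 54.845419134144656
28.159881284660656 57.84712611703368
27.782930085162008 54.70658095695618
```

{"fn": "servo_tool", "kwargs": {
  "increments": [
    [0,0,-0.7,0,0],
    [0,0,-1.4,0,0],
    [0,0,-2.1,0,0],
    [0,0,-2.6,0,0],
    [0,0,-2.9,0,0],
    [0,0,-3,0,0],
    [0,0,-3,0,0],
    [0,0,-3,0,0]
  ]
}}

```text
clock: 4.0
ee_pos: [475.7, -219.1, 22.4]
ee_rot: [1.616, 2.692, 0.001]
force: [0.5, 0.1, -0.8]
finger_gap: 0.997
finger_force: 0.0
```

{"fn": "servo_tool", "kwargs": {
  "increments": [
    [0,0,0,0,0.3],
    [0,0,0,0,0.4],
    [0,0,0,0,0.5],
    [0,0,0,0,0.6],
    [0,0,0,0,0.7],
    [0,0,0,0,0.8],
    [0,0,0,0,0.9],
    [0,0,0,0,1]
  ],
  "squeeze": 35
}}

```text
clock: 4.67
ee_pos: [475.8, -218.9, 22.4]
ee_rot: [1.615, 2.692, 0.001]
force: [0.3, 0.9, 5.1]
finger_gap: 0.649
finger_force: 36.6
```

{"fn": "servo_tool", "kwargs": {
  "increments": [
    [0,0,0.2,0,1],
    [0,0,0.6,0,1],
    [0,0,1.1,0,1],
    [0,0,1.7,0,1],
    [0,0,2.2,0,1],
    [0,0,2.6,0,1],
    [0,0,2.9,0,1],
    [0,0,3,0,1]
  ]
}}

```text
clock: 5.33
ee_pos: [475.2, -218.9, 112.8]
ee_rot: [1.616, 2.692, 0.001]
force: [0.2, 0.7, -5.8]
finger_gap: 0.652
finger_force: 39.4
```

{"fn": "servo_tool", "kwargs": {
  "increments": [
    [0,0,0,0,1],
    [0,0,0,0,1],
    [0,0,0,0,1],
    [0,0,0,0,1],
    [0,0,0,0,1],
    [0,0,0,0,1],
    [0,0,0,0,1],
    [0,0,0,0,1]
  ]
}}

```text
clock: 6.0
ee_pos: [474.7, -218.8, 111.1]
ee_rot: [-1.617, -2.693, 0.0]
force: [-0.6, -0.5, -4.8]
finger_gap: 0.651
finger_force: 39.4
```

```bash
python3 - <<'E'
from h import *
F=[]
for i in range(6):
    s=arm.read_state();F.append(s['force']);im,c=snap('wrist','w4.png')
print(np.round(F,1),np.mean(F,0),s['ee_pos'],s['finger_force'])
E
```

```text
[[-0.6 -0.5 -4.8]
 [-0.4 -0.5 -6.1]
 [-0.5 -0.2 -5.5]
 [ 0.3  0.  -5. ]
 [ 0.6  0.8 -5.8]
 [ 0.3 -0.4 -5.3]] [-0.04059498 -0.12522716 -5.4273996 ] [ 474.78934471 -218.79500266  111.33529275] 39.40146088600159
```

View pics/w4.png

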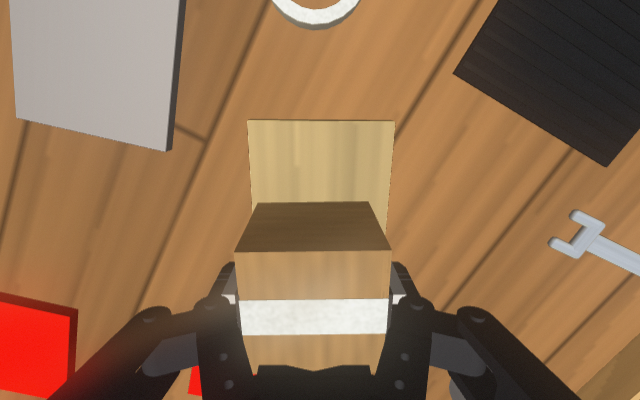

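The carton from the square board weighs about 5.4 N (0.55 kg), so it is probably the full one. I'm setting it back, shifted 6 mm toward the board's middle.

{"fn": "servo_tool", "kwargs": {
  "increments": [
    [0,0.2,-0.5,0,1],
    [0,0.2,-1.1,0,1],
    [0,0.2,-1.7,0,1],
    [0,0.2,-2.2,0,1],
    [0,0.2,-2.5,0,1],
    [0,0.2,-2.7,0,1],
    [0,0.2,-2.85,0,1],
    [0,0.2,-2.92,0,1]
  ]
}}

```text
clock: 6.97
ee_pos: [474.9, -212.9, 23.5]
ee_rot: [1.617, 2.693, -0.0]
force: [-0.3, 0.5, -4.6]
finger_gap: 0.654
finger_force: 39.2
```

{"fn": "servo_tool", "kwargs": {
  "increments": [
    [0,0,-0.03,0,1],
    [0,0,-0.06,0,1],
    [0,0,-0.08,0,1],
    [0,0,-0.08,0,1],
    [0,0,-0.08,0,1]
  ]
}}

```text
clock: 7.38
ee_pos: [475.2, -213.0, 22.4]
ee_rot: [1.616, 2.692, 0.001]
force: [-3.1, 1.7, 7.4]
finger_gap: 0.656
finger_force: 40.2
```

Standing on the board. Release and rise.

{"fn": "servo_tool", "kwargs": {
  "increments": [
    [0,0,0,0,0.3],
    [0,0,0,0,0.2],
    [0,0,0,0,0.1],
    [0,0,0,0,0],
    [0,0,0,0,0],
    [0,0,0,0,0]
  ]
}}

```text
clock: 7.88
ee_pos: [474.8, -212.8, 21.2]
ee_rot: [1.617, 2.694, -0.0]
force: [0.1, 0.4, 0.4]
finger_gap: 1.001
finger_force: 0.0
```

{"fn": "servo_tool", "kwargs": {
  "increments": [
    [0,0,0.4,0,0],
    [0,0,1.2,0,0],
    [0,0,2.2,0,0],
    [0,0,3.4,0,0],
    [0,0,4.6,0,0],
    [0,0,5.5,0,0],
    [0,0,6,0,0],
    [0,0,6,0,0]
  ]
}}

```text
clock: 8.55
ee_pos: [476.7, -213.8, 205.7]
ee_rot: [1.614, 2.687, 0.004]
force: [-0.2, 0.2, -0.7]
finger_gap: 1.001
finger_force: 0.0
```

```bash
python3 - <<'E'
from h import *
im,c=snap('wrist','w5.png'); s=arm.read_state();print(s['ee_pos'],s['finger_gap'],s['force'])
E
```

```text
[ 475.76266182 -213.14093711  203.66568056] 0.9998967554683922 [-0.07168065  0.819756   -0.81077688]
```

View pics/w5.png

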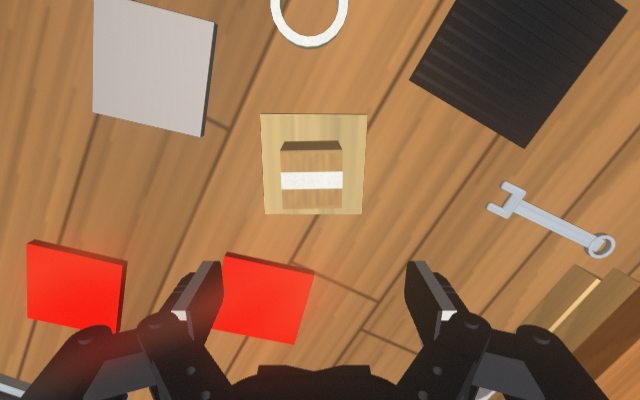

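The carton's top is at about (311,180) on the board centred at (313,163), upright and well placed. Next is the round board.

{"fn": "servo_tool", "kwargs": {
  "increments": [
    [0,0.8,0.2,1,0],
    [0,2,0.2,2,0],
    [0,3.3,0.2,3,0],
    [0,4.6,0.2,4,0],
    [0,5.9,0.2,5,0],
    [0,7.2,0.2,6,0],
    [0,8.5,0.2,7,0],
    [0,9.8,0.2,7.95,0]
  ]
}}

```text
clock: 9.27
ee_pos: [473.4, 82.8, 206.4]
ee_rot: [-0.598, -3.082, 0.001]
force: [-0.0, -0.7, -0.0]
finger_gap: 0.999
finger_force: 0.0
```

{"fn": "servo_tool", "kwargs": {
  "increments": [
    [0,1.3,0,0,0],
    [0,2.6,0,0,0],
    [0,3.9,0,0,0],
    [0,5,0,0,0],
    [0,5.7,0,0,0],
    [0,5.97,0,0,0],
    [0,5.97,0,0,0],
    [0,5.97,0,0,0]
  ]
}}

```text
clock: 9.93
ee_pos: [474.4, 258.8, 206.4]
ee_rot: [-0.606, -3.082, 0.003]
force: [-0.1, -1.1, 0.8]
finger_gap: 0.997
finger_force: 0.0
```

{"fn": "servo_tool", "kwargs": {
  "increments": [
    [0,0,-0.7,0,0],
    [0,0,-1.7,0,0],
    [0,0,-2.5,0,0],
    [0,0,-3,0,0],
    [0,0,-3.2,0,0],
    [0,0,-3.2,0,0],
    [0,0,-3.2,0,0]
  ]
}}

```text
clock: 10.52
ee_pos: [475.4, 259.1, 111.8]
ee_rot: [0.608, 3.082, -0.0]
force: [1.4, -0.2, 0.5]
finger_gap: 0.997
finger_force: 0.0
```

```bash
python3 - <<'E'
from h import *
im,c=snap('wrist','w6.png'); s=arm.read_state();print(s['ee_pos'],s['finger_gap'],s['force'])
E
```

```text
[475.66688367 259.70001384 112.33566438] 0.9974915367616571 [-0.12097351  0.75681679 -0.13918094]
```

View pics/w6.png

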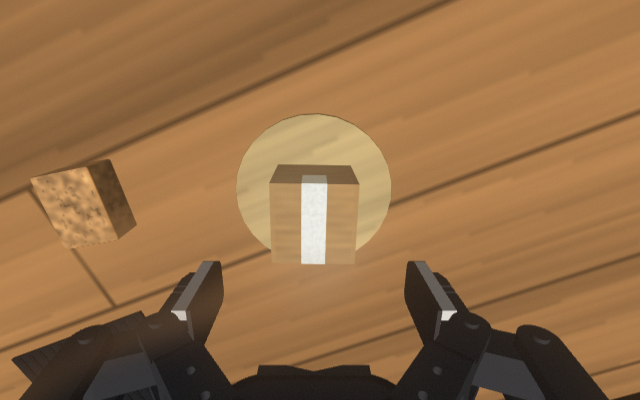

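The carton's top is at (271,183)–(356,264), the same place in view as the first grasp, so it is aligned. I'm descending.

{"fn": "servo_tool", "kwargs": {
  "increments": [
    [0,0,-0.7,0,0],
    [0,0,-1.4,0,0],
    [0,0,-2.1,0,0],
    [0,0,-2.6,0,0],
    [0,0,-2.9,0,0],
    [0,0,-3,0,0],
    [0,0,-3,0,0],
    [0,0,-3,0,0]
  ]
}}

```text
clock: 11.23
ee_pos: [475.6, 260.7, 22.3]
ee_rot: [0.605, 3.081, 0.002]
force: [-0.0, -0.2, -0.1]
finger_gap: 1.0
finger_force: 0.0
```

{"fn": "servo_tool", "kwargs": {
  "increments": [
    [0,0,0,0,0.3],
    [0,0,0,0,0.4],
    [0,0,0,0,0.5],
    [0,0,0,0,0.6],
    [0,0,0,0,0.7],
    [0,0,0,0,0.8],
    [0,0,0,0,0.9],
    [0,0,0,0,1]
  ],
  "squeeze": 35
}}

```text
clock: 11.9
ee_pos: [475.3, 260.5, 22.2]
ee_rot: [0.605, 3.082, 0.001]
force: [-1.4, -1.4, 6.9]
finger_gap: 0.653
finger_force: 38.1
```

{"fn": "servo_tool", "kwargs": {
  "increments": [
    [0,0,0.2,0,1],
    [0,0,0.6,0,1],
    [0,0,1.1,0,1],
    [0,0,1.7,0,1],
    [0,0,2.2,0,1],
    [0,0,2.6,0,1],
    [0,0,2.9,0,1],
    [0,0,3,0,1]
  ]
}}

```text
clock: 12.57
ee_pos: [475.3, 260.7, 113.1]
ee_rot: [0.604, 3.081, 0.003]
force: [-0.9, -1.1, -2.7]
finger_gap: 0.65
finger_force: 37.8
```

{"fn": "servo_tool", "kwargs": {
  "increments": [
    [0,0,0,0,1],
    [0,0,0,0,1],
    [0,0,0,0,1],
    [0,0,0,0,1],
    [0,0,0,0,1],
    [0,0,0,0,1],
    [0,0,0,0,1],
    [0,0,0,0,1]
  ]
}}

```text
clock: 13.23
ee_pos: [474.7, 260.3, 111.1]
ee_rot: [-0.605, -3.083, 0.0]
force: [-0.3, 0.5, -3.1]
finger_gap: 0.656
finger_force: 37.8
```

```bash
python3 - <<'E'
from h import *
F=[]
for i in range(6):
    s=arm.read_state();F.append(s['force']);im,c=snap('wrist','w7.png')
print(np.mean(F,0),np.std(F,0),s['ee_pos'],s['finger_force'])
E
```

```text
[-0.24805507  0.1550952  -2.51458571] [0.21629294 0.34224974 0.32788123] [474.74721179 260.30302744 111.29928682] 37.82659649848938
```

The round-board carton weighs about 2.5 N against 5.4 N, so carton_s is heavier. I'm setting this one back.

{"fn": "servo_tool", "kwargs": {
  "increments": [
    [-0.1,0,-0.5,0,1],
    [-0.1,0,-1.1,0,1],
    [-0.1,0,-1.7,0,1],
    [-0.1,0,-2.2,0,1],
    [-0.1,0,-2.5,0,1],
    [-0.1,0,-2.7,0,1],
    [-0.1,0,-2.85,0,1],
    [-0.1,0,-2.92,0,1]
  ]
}}

```text
clock: 14.2
ee_pos: [471.9, 260.4, 23.5]
ee_rot: [0.605, 3.083, 0.0]
force: [-0.2, -0.3, -2.6]
finger_gap: 0.647
finger_force: 37.9
```

{"fn": "servo_tool", "kwargs": {
  "increments": [
    [0,0,-0.03,0,1],
    [0,0,-0.06,0,1],
    [0,0,-0.08,0,1],
    [0,0,-0.08,0,1],
    [0,0,-0.08,0,1]
  ]
}}

```text
clock: 14.62
ee_pos: [472.2, 260.6, 22.3]
ee_rot: [0.605, 3.082, 0.002]
force: [-1.2, -0.6, 5.6]
finger_gap: 0.652
finger_force: 38.6
```

{"fn": "servo_tool", "kwargs": {
  "increments": [
    [0,0,0,0,0.3],
    [0,0,0,0,0.2],
    [0,0,0,0,0.1],
    [0,0,0,0,0],
    [0,0,0,0,0],
    [0,0,0,0,0]
  ]
}}

```text
clock: 15.12
ee_pos: [471.7, 260.3, 21.2]
ee_rot: [0.605, 3.083, -0.0]
force: [-0.5, -0.5, -0.2]
finger_gap: 1.0
finger_force: 0.0
```

{"fn": "servo_tool", "kwargs": {
  "increments": [
    [0,0,0.4,0,0],
    [0,0,1.2,0,0],
    [0,0,2.2,0,0],
    [0,0,3.4,0,0],
    [0,0,4.6,0,0],
    [0,0,5.5,0,0],
    [0,0,6,0,0],
    [0,0,6,0,0]
  ]
}}

```text
clock: 15.78
ee_pos: [473.8, 261.4, 206.2]
ee_rot: [0.604, 3.077, 0.01]
force: [0.3, 0.2, 0.3]
finger_gap: 1.0
finger_force: 0.0
```

```bash
python3 - <<'E'
from h import *
im,c=snap('wrist','w8.png'); s=arm.read_state();print(s['ee_pos'],s['finger_gap'],s['force'])
E
```

```text
[472.72389706 260.8985661  203.96984923] 1.0012837461460562 [-0.40080473  0.26260184 -0.26822095]
```

View pics/w8.png

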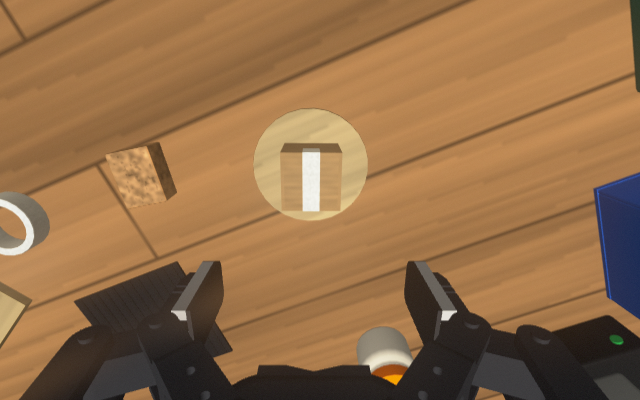

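The lighter carton, top at about (311,180), stands in the middle of the round board centred at (311,165). Now I go back for the heavy one.

{"fn": "servo_tool", "kwargs": {
  "increments": [
    [0,-0.8,0.2,-1,0],
    [0,-2,0.2,-2,0],
    [0,-3.3,0.2,-3,0],
    [0,-4.6,0.2,-4,0],
    [0,-5.9,0.2,-5,0],
    [0.1,-7.2,0.2,-6,0],
    [0.1,-8.5,0.2,-7,0],
    [0.1,-9.8,0.2,-7.95,0]
  ]
}}

```text
clock: 16.5
ee_pos: [473.5, -35.5, 206.5]
ee_rot: [-1.622, -2.689, 0.002]
force: [1.7, -0.7, 1.0]
finger_gap: 1.001
finger_force: 0.0
```

{"fn": "servo_tool", "kwargs": {
  "increments": [
    [0,-1.3,0,0,0],
    [0,-2.6,0,0,0],
    [0,-3.9,0,0,0],
    [0,-5,0,0,0],
    [0,-5.7,0,0,0],
    [0,-5.97,0,0,0],
    [0,-5.97,0,0,0],
    [0,-5.97,0,0,0]
  ]
}}

```text
clock: 17.17
ee_pos: [474.3, -211.6, 206.5]
ee_rot: [-1.615, -2.692, 0.0]
force: [-0.2, 0.3, -1.0]
finger_gap: 1.001
finger_force: 0.0
```

{"fn": "servo_tool", "kwargs": {
  "increments": [
    [0,0,-0.7,0,0],
    [0,0,-1.7,0,0],
    [0,0,-2.5,0,0],
    [0,0,-3,0,0],
    [0,0,-3.2,0,0],
    [0,0,-3.2,0,0],
    [0,0,-3.2,0,0]
  ]
}}

```text
clock: 17.75
ee_pos: [475.2, -211.8, 111.6]
ee_rot: [-1.615, -2.695, -0.001]
force: [-0.3, -0.0, -0.5]
finger_gap: 0.997
finger_force: 0.0
```

```bash
python3 - <<'E'
from h import *
im,c=snap('wrist','w9.png'); s=arm.read_state();print(s['ee_pos'],s['ee_rot'])
hs=cv2.cvtColor(im,cv2.COLOR_BGR2HSV)
m=((hs[...,1]<40)&(hs[...,2]>190)).astype('uint8')
m[:120]=0;m[300:]=0;m[:,:240]=0;m[:,400:]=0
ys,xs=np.nonzero(m);print('tape strip',np.percentile(xs,[2,98]),np.percentile(ys,[2,98]))
E
```

```text
[ 475.57928891 -212.18997599  112.15053889] [1.61443728e+00 2.69361257e+00 1.06698696e-03]
tape strip [271. 355.] [214. 236.]
```

{"fn": "servo_tool", "kwargs": {
  "increments": [
    [0,0,-0.7,0,0],
    [0,0,-1.4,0,0],
    [0,0,-2.1,0,0],
    [0,0,-2.6,0,0],
    [0,0,-2.9,0,0],
    [0,0,-3,0,0],
    [0,0,-3,0,0],
    [0,0,-3,0,0]
  ]
}}

```text
clock: 18.47
ee_pos: [475.5, -213.1, 22.3]
ee_rot: [1.616, 2.692, 0.001]
force: [1.1, 0.8, 0.2]
finger_gap: 0.998
finger_force: 0.0
```

{"fn": "servo_tool", "kwargs": {
  "increments": [
    [0,0,0,0,0.3],
    [0,0,0,0,0.4],
    [0,0,0,0,0.5],
    [0,0,0,0,0.6],
    [0,0,0,0,0.7],
    [0,0,0,0,0.8],
    [0,0,0,0,0.9],
    [0,0,0,0,1]
  ],
  "squeeze": 35
}}

```text
clock: 19.13
ee_pos: [475.3, -213.0, 22.2]
ee_rot: [1.616, 2.693, 0.001]
force: [-1.4, 0.8, 5.0]
finger_gap: 0.652
finger_force: 37.1
```

{"fn": "servo_tool", "kwargs": {
  "increments": [
    [0,0,0.2,0,1],
    [0,0,0.7,0,1],
    [0,0,1.4,0,1],
    [0,0,2.2,0,1],
    [0,0,3,0,1],
    [0,0,3.8,0,1],
    [0,0,4.4,0,1],
    [0,0,4.7,0,1]
  ]
}}

```text
clock: 19.8
ee_pos: [475.2, -213.0, 164.4]
ee_rot: [1.616, 2.691, 0.002]
force: [0.1, -0.2, -5.2]
finger_gap: 0.653
finger_force: 39.3
```

{"fn": "servo_tool", "kwargs": {
  "increments": [
    [0.1,0.2,0,0,1],
    [0.3,0.6,0,0,1],
    [0.6,1,0,0,1],
    [0.9,1.5,0,0,1],
    [1.2,2,0,0,1],
    [1.5,2.5,0,0,1],
    [1.8,3,0,0,1],
    [2.1,3.5,0,0,1]
  ]
}}

```text
clock: 20.47
ee_pos: [536.9, -106.0, 160.3]
ee_rot: [-1.615, -2.691, 0.002]
force: [0.6, -0.2, -5.5]
finger_gap: 0.651
finger_force: 39.3
```

{"fn": "servo_tool", "kwargs": {
  "increments": [
    [0.3,0.5,0,0,1],
    [0.6,1,0,0,1],
    [0.9,1.5,0,0,1],
    [1.2,2,0,0,1],
    [1.5,2.5,0,0,1],
    [1.7,2.9,0,0,1],
    [1.85,3.1,0,0,1],
    [1.9,3.2,0,0,1]
  ]
}}

```text
clock: 21.13
ee_pos: [594.6, -10.2, 161.1]
ee_rot: [-1.613, -2.694, 0.001]
force: [0.2, 0.0, -4.8]
finger_gap: 0.654
finger_force: 39.2
```

{"fn": "servo_tool", "kwargs": {
  "increments": [
    [0,0,0,0,1],
    [0,0,0,0,1],
    [0,0,0,0,1],
    [0,0,0,0,1],
    [0,0,0,0,1],
    [0,0,0,0,1],
    [0,0,0,0,1],
    [0,0,0,0,1]
  ]
}}

```text
clock: 21.8
ee_pos: [594.7, -11.9, 162.4]
ee_rot: [1.617, 2.693, 0.0]
force: [0.2, -0.6, -4.5]
finger_gap: 0.653
finger_force: 39.2
```

```bash
python3 - <<'E'
from h import *
a,c=snap('scene','s9.png'); b,d=snap('side','d9.png'); s=arm.read_state();print(s)
cv2.imwrite('pics/fin.png',np.hstack([a[80:400,180:560],b[60:380,180:560]]))
E
```

```text
{'clock': 21.9, 'qpos': array([-0.42090611,  0.48314681,  0.50470708,  1.82866288, -0.29013527,
        0.90325409,  0.70641078]), 'dq': array([-3.97766163e-04,  2.03674209e-03,  8.13880006e-04,  9.77658110e-05,
        7.27319241e-04,  1.23935329e-03,  1.82289742e-03]), 'tau': array([ 4.19825327e-02, -4.96849108e+01,  6.94843858e+00, -2.34183347e+01,
        1.23704440e-02,  7.91843282e-03,  1.59617343e-04]), 'ee_pos': array([594.72970854, -11.78970456, 162.310322  ]), 'ee_rot': array([1.61681068e+00, 2.69358000e+00, 7.80168409e-05]), 'force': array([-0.31918535, -0.59345647, -5.4232673 ]), 'torque': array([ 0.02436673, -0.00819286,  0.02616585]), 'finger_force': 39.249937534332275, 'finger_gap': 0.6494276928116629}
```

View pics/fin.png

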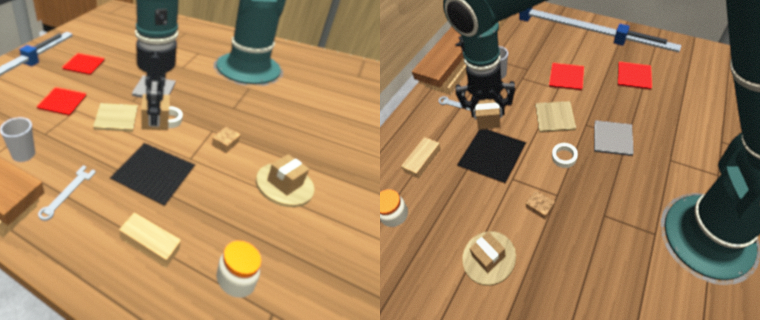

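The heavy carton is held level above the mat (side crop (488,113)). The light one stands on the round board, and the other items are where they were. Handing in.

```bash
python3 -c "
from workcell import arm; print(arm.sign_off())"
```

```text
the job is handed in; nothing more can be done
None
```

I handed the job in at about 22 s, with the heavier carton (the square-board one, about 5.4 N against 2.5 N) held level about 15 cm above the middle of the mat and the lighter one standing in the middle of the round board; the hand-in returned no verdict.

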